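# Take the slide carrier off the microscope stage

### The arm

A 6-joint arm with a two-finger parallel gripper is mounted at the origin on the work surface. World frame = base frame: x ahead of the robot, y to its left, z up, the work surface at z = 0. Lengths are in m, angles in rad, forces in N, time in s.
With the tool pointing down it reaches from about 0.35 to 0.975 m from the base axis. Payload 4.9 kg.
Tool frame: the origin (TCP) lies at the very end of the fingers, on their centre line; the grasp point (between the pads) lies 19 mm behind it (pinch_z is the distance from the TCP to the grasp point, in m); z points along the fingers, y is the line along which they close (so a half turn about z gives the same grasp; the last joint's range is limited). The gripper opens to 85 mm and grips with 20 to 120 N. Pads are 22 mm wide; open, the fingers measure 114 mm over their backs; the gripper's body (76 mm by 85 mm) begins 54 mm behind the grasp point. The pads swing forward as they close: fully open they stand 13 mm farther back than shut.
Start: joints at [0.983, 0.053, 1.613, -0, 1.476, -0.119], TCP at [0.282, 0.558, 0.194] pointing down, gripper open.
Joint ranges: [-3.01, 3.01], [-1.01, 2.22], [0.06, 2.58], [-1.02, 4.17], [0.09, 2.62], [-3.14, 3.14]. Speed limits (rad/s): [2.57, 2.57, 3.14, 3.14, 3.14, 3.14].

### API

Orientations are given as a unit quaternion [w, x, y, z].
In Python, from plant import * gives the robot as it stands. The module is installed in compiled form; this text tells all that it offers.
- The arm moves only by the tool play_rows, never from a script. Its arguments are lists of equal length, an entry for each row: "linear": the shift along the world's x, y, z in m, a list of three; "turn": the turn about the world's z in degrees. A call has 1 to 8 rows; each row shifts and turns the commanded pose from where the row before left it; what a row does not reach is not made up. A row lasts 1/8 s, in which the tool goes at most 62.5 mm and 10.7 degrees, less where a joint would pass 70% of its speed; a pose out of reach is approached as far as the arm can. A call is refused whole if a number of a shift passes 0.0625 or a number of a turn 10.7, either way. A call with a gripper value outside its range is refused whole. "hand" is the finger opening in m, from 0 to 0.0854, set as the call begins (left out, the last holds). The fingers move at their own pace and stop on an object; the grip force is fixed at half the most. Time passes only in rows, so rows that do not move let the fingers close. It gives the time, the measured TCP pose, the force, the opening and the grip force at its end, in the units of the state.
- state(): the state, without advancing time (a new reading comes with each control period).
- grab_frame(name): name is "side" or "top"; returns the picture (480x640x3 uint8, red, green, blue); there is no depth.
- camera_info(name): a dict with "camera_matrix" (3x3 intrinsics, pixels), "distortion" ([k1, k2, p1, p2, k3] as OpenCV has them; the pictures are not rectified), "origin" and "attitude" of the camera in the world. Camera axes: x right, y down, z forward; pixel columns grow to the right and rows downward; lengths in m; the calibration is good to about 2 mm. A picture is of the moment at which its call begins. camera_info takes no time and is no camera call.
- job_done(): hands the job in; it is judged then, once.
Trained networks look in the newest picture that a camera, given by its name, has taken for a name from the list of things; names that differ only in an ending like _2 or _b are one class to them, and where a whole thing is asked for, a point or a joint stands for the part that bears it (a point fixed in the world has none). Each returns a list of dicts, best first, with "p" (0 to 1); they miss things now and then, are a little off and sometimes report something else, mostly with a low value. They report only what shows in the picture. A call takes as long as a camera call. They do not tell look-alikes from the thing itself.
- trace(camera, thing): "region" (480x640 bool, what is visible of it) and "location" ([column, row] in pixels, amid what is visible of it).
The state is a dict: "time": time; "joint_pos": joint angles; "joint_vel": joint speeds; "joint_efforts": joint torques, N m; "tool_pos": TCP position; "tool_rot": TCP orientation; "contact_force": force on the tool from outside, world axes, zero at the start; "ft_torque": the same for the moment, N m; "gripper_width": opening from 0.0 (shut) to 1.0 (fully open); "grasp_force": force on a finger pad.
Only numpy, scipy, OpenCV 4.12 (cv2) and the standard library are available. Lean on these libraries where they do the work, as an engineer would, in place of code of your own. Each camera call takes 0.05 s, during which the arm holds its last target. There are 200 camera calls.

### The job

Take the slide carrier off the microscope stage and lay it flat in the storage tray. Flip the sprung hold-down finger up first, while the carrier is still in its place, then draw the carrier out from under the fixed lip and lift it off; keep it level, set it down gently without dropping it, and leave the other things on the bench where they stand. At the end the finger must be folded down again over the empty stage.

Things in the scene. Friction and masses are not known exactly. Their poses are not given: they have to be found in the camera images.
- microscope: Inverted microscope, fixed: white housing, black stage plate 220 (its x) by 300 (y) mm, top 120 mm above the table. Origin on the table under the stage's middle, z up. The carrier lies at the stage's middle along y: fixed lip at the +y end, sprung finger at the -y end. Lamp arm, unused, leans out beyond y +140 mm, up to 290 mm above the table.
- lip (a point): Middle of the lower front edge of the dark fixed lip, at the microscope's y +65 mm, 13.5 mm above the stage. The lip (44 mm wide, 4 mm thick) covers the carrier's last 10 mm, a wall behind it stops the carrier, and guides 5 mm high flank it at x +-28 mm, y 40 to 77 mm. The carrier comes out by drawing it 12 to 20 mm towards -y, then lifting.
- carrier: Loose flat aluminium carrier with two glass slides: 50 (its x) by 150 (y) by 12 mm, about 0.16 kg. Origin mid-underside, z up; at the start its axes match the microscope's. A ridge 4 mm high crosses its top at y -51 to -55 mm: the finger's tooth blocks it, so the carrier cannot be drawn out under the lowered finger. Pinch it across its width at mid-length; the stage is bare there.
- finger (a joint): Steel hold-down finger's angle (rad) about the microscope's x. 0 = down on the carrier (-0.1, its stop, without carrier); 1.75 = up, its other stop, arm just past upright. An over-centre spring drives it to the nearer end: from 0 it takes 0.14 N m (2.5 N along the arc at the tab), less as it rises; past 0.85 it snaps up and stays; pushed back below 0.85 it snaps down.
- finger_pivot (a point): Pivot of the finger, at the microscope's x 0, y -112 mm, 20 mm above the stage (140 mm above the table). Axes as the microscope's. Bearing ears around it: x +-19 mm, y -104 to -120 mm, 26 mm high above the stage.
- finger_tab (a point): Middle of the thumb tab's free edge. Finger down: its 18 mm wide arm runs 50 mm from the pivot to +y and the tab (24 mm wide in x, 8 thick) stands up at its end: this point is 46 mm to +y of and 36 mm above the pivot. Up: the tab points to -y, this point 44 mm to -y of and 39 mm above the pivot. Pinch the tab across its width and swing it in an arc about the pivot.
- tray: Grey open storage tray, fixed: outside 78 (its x) by 180 (y) mm, rim 10 mm high, walls and floor 4 mm thick (inside 70 by 172 mm); the carrier goes in along y and its top stands above the rim. Origin mid-underside, z up.
- slide_box: White closed slide box, 80 by 152 by 31 mm, loose bystander near the tray; origin mid-underside.
- bottle: Amber reagent bottle, 66 mm wide, 150 mm tall, loose bystander; origin mid-underside.
- dishes: Stack of clear culture dishes, 90 mm wide, 44 mm tall, loose bystander; origin mid-underside.
Not all that is in view belongs to the job. Several things look just like the tray: the one meant starts nearest to the robot's base.

How it is judged:
By the outcome, as a careful person would: the job done as asked, in the order asked, and still so for the second after the job is handed in, with the robot touching nothing.
It also fails if it takes over 67 s, if anything falls off the work surface, if the arm or the gripper's body presses on something with over 40 N, if the wrist force passes 120 N, or if a joint passes its speed limit or range.

## Working session

There is one attempt and no reset: what is moved stays moved. The work goes in short steps, Python scripts to look and compute and a tool call to move; the robot and the scene stay as the last step left them, time stands still between calls to the robot, and variables do not carry over. Pictures are saved under pics/ and viewed, at most 10 in all, crops included, and the job is handed in when it is done.

Besides the shell and the picture viewer there is one more tool, called after "Emit:" in YAML: its name, and indented under it one key for each argument. play_rows: Moves the arm, as the interface text tells. Its arguments: {"type":"object","properties":{"linear":{"type":"array","items":{"type":"array","items":{"type":"number"}}},"turn":{"type":"array","items":{"type":"number"}},"hand":{"type":"number"}},"required":["linear","turn"]}

```bash
mkdir -p pics
python3 - <<'E'
from plant import *
import cv2,numpy as np
s=state();print(s['time'],s['tool_pos'],s['tool_rot'],s['gripper_width'])
for c in('top','side'):
    f=grab_frame(c);cv2.imwrite(f'pics/{c}0.png',f[:,:,::-1]);i=camera_info(c);print(i)
    for t in('microscope','carrier','finger_tab','finger','lip','tray','slide_box'):
        print(c,t,[(round(d['p'],2),np.round(d['location']),int(d['region'].sum())) for d in trace(c,t)])
E
```

```text
0.0 [0.28200222 0.55698967 0.19275111] [-3.57810192e-04  2.32255913e-01  9.72654161e-01 -9.72747597e-04] 1.002301775936114
{'camera_matrix': array([[488.73475081,   0.        , 326.10463559],
       [  0.        , 488.73475081, 241.32386095],
       [  0.        ,   0.        ,   1.        ]]), 'distortion': array([-0.01097691,  0.        ,  0.        ,  0.        ,  0.        ]), 'origin': array([0.40768818, 0.0924531 , 1.32989567]), 'attitude': array([ 0.06279411, -0.70125044,  0.70851538, -0.04806951])}
top microscope [(0.81, array([299., 255.]), 12788), (0.36, array([318., 270.]), 1060)]
top carrier []
top finger_tab [(0.57, array([297., 254.]), 12587), (0.49, array([355., 266.]), 158)]
top finger [(0.48, array([358., 268.]), 215)]
top lip [(0.91, array([299., 250.]), 12570)]
top tray [(0.91, array([486., 324.]), 2102), (0.74, array([388., 171.]), 1754)]
top slide_box [(0.78, array([477., 254.]), 1694)]
{'camera_matrix': array([[486.41010734,   0.        , 326.54880182],
       [  0.        , 486.41010734, 238.29699006],
       [  0.        ,   0.        ,   1.        ]]), 'distortion': array([-0.12130743,  0.        ,  0.        ,  0.        ,  0.        ]), 'origin': array([ 0.52227825, -0.70914265,  1.12691528]), 'attitude': array([-0.33784664,  0.93901274, -0.06233945,  0.01511635])}
side microscope [(0.6, array([296., 238.]), 9605)]
side carrier [(0.93, array([296., 233.]), 751)]
side finger_tab [(0.61, array([297., 255.]), 190)]
side finger [(0.67, array([300., 252.]), 212), (0.17, array([259., 417.]), 2505)]
side lip [(0.91, array([299., 241.]), 9435)]
side tray [(0.83, array([259., 418.]), 2557), (0.7, array([408., 308.]), 1719), (0.4, array([264., 173.]), 625)]
side slide_box [(0.43, array([263., 171.]), 634)]
```

View pics/top0.png

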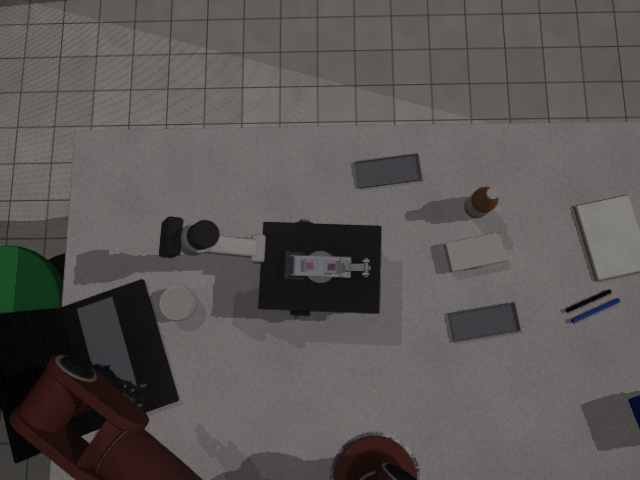

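View pics/side0.png

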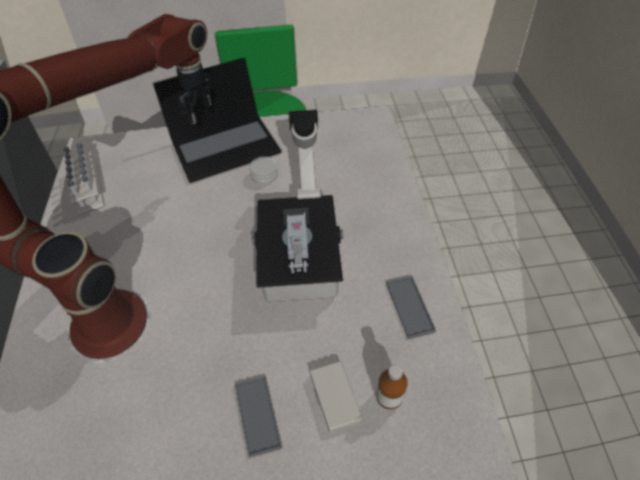

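The top view shows the stage plate (x 260–382, y 223–313 px), with the lip end on the left (+y) and the finger on the right (~365,267). The tray nearest the base is at (486,324), with the slide box above it at (477,254). The side view agrees: finger at (298,265), near tray at (259,417).

```bash
cat > h.py <<'E'
from plant import *
import cv2,numpy as np
from scipy.spatial.transform import Rotation as R
def cam(c):
    i=camera_info(c);q=i['attitude'];return i['camera_matrix'],i['distortion'],np.array(i['origin']),R.from_quat([q[1],q[2],q[3],q[0]]).as_matrix()
def toplane(c,px,z):
    K,d,o,M=cam(c);p=cv2.undistortPoints(np.array(px,float).reshape(-1,1,2),K,d).reshape(-1,2)
    r=np.c_[p,np.ones(len(p))]@M.T
    return (o+r*((z-o[2])/r[:,2])[:,None])[:,:2]
def proj(c,P):
    K,d,o,M=cam(c);rv=cv2.Rodrigues(M.T)[0];return cv2.projectPoints(np.array(P,float).reshape(-1,1,3),rv,-M.T@o,K,d)[0].reshape(-1,2)
def rect(c,mask,z):
    n=cv2.connectedComponentsWithStats(mask.astype(np.uint8));k=1+np.argmax(n[2][1:,4])
    m=(n[1]==k).astype(np.uint8);cs=max(cv2.findContours(m,0,cv2.CHAIN_APPROX_NONE)[0],key=len).reshape(-1,2)
    r=cv2.minAreaRect((toplane(c,cs,z)*1000).astype(np.float32));b=cv2.boxPoints(r)
    e=max(b[1]-b[0],b[2]-b[1],key=np.linalg.norm);a=np.degrees(np.arctan2(e[1],e[0]))%180-90
    return np.round(r[0],1),np.round(sorted(r[1]),1),round(a,2)
E
python3 - <<'E'
from h import *
for c in('top','side'):
    f=cv2.imread(f'pics/{c}0.png');g=f.max(2)
    reg=np.zeros((480,640),np.uint8)
    (x0,y0,x1,y1)=(250,215,390,320) if c=='top' else (250,190,348,292)
    reg[y0:y1,x0:x1]=1
    m=((g<45)&(reg>0)).astype(np.uint8);m=cv2.morphologyEx(m,cv2.MORPH_CLOSE,np.ones((5,5)));m=cv2.morphologyEx(m,cv2.MORPH_OPEN,np.ones((25,25)))
    print(c,'stage',rect(c,m,.12))
    grab_frame(c)
    for t,z in(('tray',.01),('slide_box',.031),('carrier',.132)):
        for d in trace(c,t):
            if d['p']>.4:print(c,t,np.round(d['location']),rect(c,d['region'],z))
a=cv2.imread('pics/top0.png')[215:320,250:390];b=cv2.imread('pics/side0.png')[190:300,245:350]
a=cv2.convertScaleAbs(cv2.resize(a,(560,420),interpolation=2),alpha=1.6);b=cv2.convertScaleAbs(cv2.resize(b,(420,440),interpolation=2),alpha=1.6)
cv2.imwrite('pics/a.png',a);cv2.imwrite('pics/b.png',b)
E
```

```text
top stage (array([535.6, 132.8]), array([220.8, 298.2]), np.float32(-1.48))
top tray [485. 324.] (array([ 395.9, -297. ]), array([ 78.2, 182.5]), np.float32(8.75))
top tray [389. 170.] (array([815. , -56.9]), array([ 82. , 180.5]), np.float32(6.54))
top slide_box [474. 250.] (array([ 579.6, -277.8]), array([ 82. , 153.7]), np.float32(11.18))
top carrier [318. 266.] (array([535.4, 126.5]), array([ 50.8, 142.6]), np.float32(-2.87))
side stage (array([467.3, 134.3]), array([ 78.2, 293. ]), np.float32(-2.13))
side tray [409. 309.] (array([815.4, -55.3]), array([ 81.4, 184.3]), np.float32(6.73))
side tray [257. 416.] (array([ 396.5, -299.1]), array([ 78.3, 182.8]), np.float32(8.41))
side tray [297. 253.] (array([530.2, 161.3]), array([26.7, 96.2]), np.float32(-5.4))
side tray [392. 386.] (array([ 720.3, -270.8]), array([ 74.7, 116.2]), np.float32(-12.71))
side slide_box [336. 397.] (array([ 579.8, -283.6]), array([ 87.3, 159.4]), np.float32(10.36))
side carrier [298. 233.] (array([535.3, 127.7]), array([ 50.3, 149.4]), np.float32(-2.61))
```

View pics/a.png

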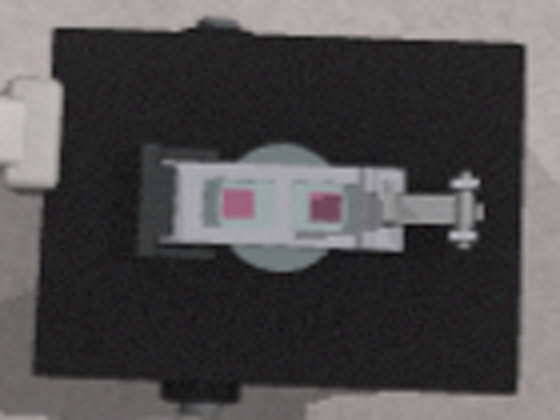

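Close-up: stage corners at crop (52,28), (525,45), (517,393), (35,375). The carrier runs from the lip on the left to about x=405, and the finger arm runs to the pivot at about (465,210).

Run:
```python
from h import *
c=np.array([[52,28],[525,45],[517,393],[35,375]])/4-.4+[250,215]
p=toplane('top',c,.12)*1000;print(p.round(1),p.mean(0))
# rigid fit: TL=(+x,+y) TR=(+x,-y) BR BL
m=np.array([[110,150],[110,-150],[-110,-150],[-110,150.]])
q=p-p.mean(0);yaw=np.arctan2((m[:,0]*q[:,1]-m[:,1]*q[:,0]).sum(),(m*q).sum());print('yaw',np.degrees(yaw))
for n,px,z in(('carrier end',[[404,169],[404,250]],.132),('carrier near',[[180,165],[178,245]],.132),('ears',[[465,180],[465,240]],.146),('lip front',[[170,150],[165,255]],.135)):
    P=toplane('top',np.array(px)/4-.4+[250,215],z)*1000;print(n,P.round(1))
s=state();print(R.from_quat(np.roll(s['tool_rot'],-1)).as_matrix().round(3),s['time'])
```

```text
[[651.8 277.2]
 [637.  -21.1]
 [420.7 -10.6]
 [434.3 285.2]] [535.93673349 132.68122642]
yaw -2.627296530877785
carrier end [[557.9  56.5]
 [507.9  57.4]]
carrier near [[562.  194.9]
 [512.4 196.1]]
ears [[549.   20. ]
 [512.4  20.8]]
lip front [[571.  200.9]
 [506.1 203.8]]
[[-0.892  0.452  0.   ]
 [ 0.452  0.892  0.   ]
 [-0.     0.    -1.   ]] 1.2
```

View pics/b.png

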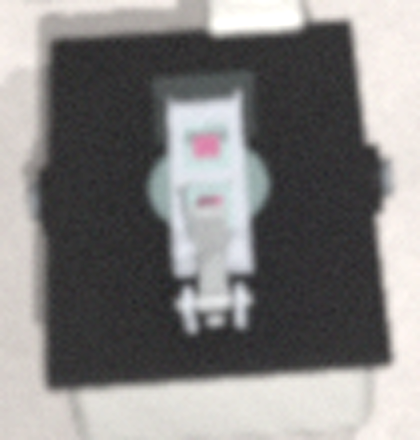

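The side close-up confirms the finger is down over the carrier's near end, with the pivot ears at crop (212,305). The microscope is at (0.5355, 0.1325) with yaw −2.6°. Next I approach the tab.

Emit:
play_rows:
  linear:
    - [0.008,-0.044,0.014]
    - [0.008,-0.044,0.014]
    - [0.008,-0.044,0.014]
    - [0.008,-0.044,0.014]
    - [0.009,-0.045,0.014]
    - [0.009,-0.045,0.014]
    - [0.009,-0.045,0.012]
    - [0.009,-0.045,0.01]
  turn: [-8.2,-8.2,-8.2,-8.2,-8.2,-8.2,-8.2,-8.3]
  hand: 0.06

```text
time: 2.2
tool_pos: [0.3505, 0.2002, 0.3008]
tool_rot: [0.0, 0.724, 0.69, 0.001]
contact_force: [0.3, -0.1, -0.1]
gripper_width: 0.702
grasp_force: 0.0
```

Emit:
play_rows:
  linear:
    - [0.03,-0.022,0]
    - [0.04,-0.03,0]
    - [0.04,-0.03,0]
    - [0.04,-0.03,0]
    - [0.03,-0.022,0]
    - [0,0,0]
  turn: [0,0,0,0,0,0]

```text
time: 2.95
tool_pos: [0.5314, 0.066, 0.2992]
tool_rot: [-0.0, 0.724, 0.69, -0.001]
contact_force: [0.1, -0.1, -0.8]
gripper_width: 0.704
grasp_force: 0.0
```

Emit:
play_rows:
  linear:
    - [0.001,0.001,-0.04]
    - [0,0,-0.05]
    - [0,0,-0.035]
    - [0,0,-0.02]
    - [0,0,-0.006]
    - [0,0,0]
  turn: [0,0,0,0,0,0]

```text
time: 3.7
tool_pos: [0.532, 0.0688, 0.1502]
tool_rot: [0.001, 0.723, 0.691, 0.001]
contact_force: [0.5, 0.6, -0.1]
gripper_width: 0.699
grasp_force: 0.0
```

Emit:
play_rows:
  linear:
    - [0,0,0]
    - [0,0,0]
    - [0,0,0]
    - [0,0,0]
  turn: [0,0,0,0]
  hand: 0.01

```text
time: 4.2
tool_pos: [0.5314, 0.0685, 0.1492]
tool_rot: [0.0, 0.723, 0.691, 0.0]
contact_force: [-0.4, 0.1, 0.1]
gripper_width: 0.122
grasp_force: 0.0
```

Run:
```python
from h import *
f=grab_frame('side');cv2.imwrite('pics/s1.png',cv2.convertScaleAbs(cv2.resize(f[140:310,220:370,::-1],(530,600),interpolation=2),alpha=1.5))
y,z=46,27
t=np.radians([0,6,13,21,29,37,45,53,61,69,77,85,91,94])
P=np.c_[y*np.cos(t)-z*np.sin(t),y*np.sin(t)+z*np.cos(t)];D=np.diff(P,axis=0)
print(np.c_[D[:,0]*.0454,D].round(1))
```

```text
[[-0.1 -3.1  4.7]
 [-0.2 -4.2  5. ]
 [-0.2 -5.5  5. ]
 [-0.3 -6.1  4.2]
 [-0.3 -6.7  3.3]
 [-0.3 -7.1  2.4]
 [-0.3 -7.3  1.4]
 [-0.3 -7.4  0.3]
 [-0.3 -7.4 -0.7]
 [-0.3 -7.2 -1.7]
 [-0.3 -6.9 -2.7]
 [-0.2 -4.9 -2.7]
 [-0.1 -2.3 -1.5]]
```

View pics/s1.png

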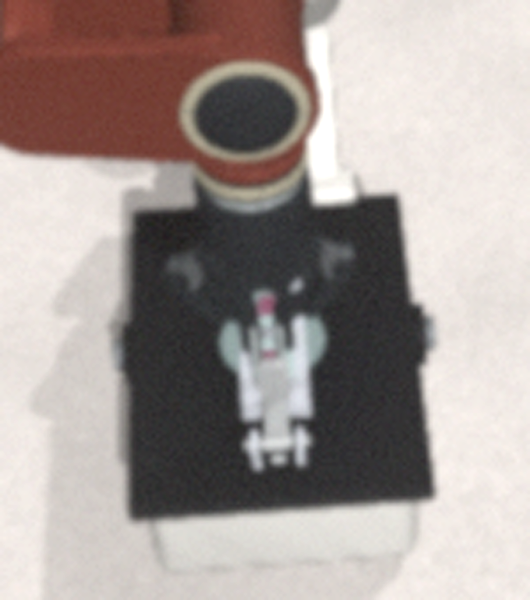

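The gripper shut past the 24 mm tab with no force, so the pads missed it. I'm checking the geometry by projection.

Run:
```python
from h import *
s=state();print(s['time'],s['tool_pos'],s['gripper_width'],s['grasp_force'])
T=np.array(s['tool_pos']);sc=530/150
C=np.array([.5355,.1325,0]);Rz=R.from_euler('z',-2.6,degrees=True)
pts={'tcp':T,'grasp':T+[0,0,.019],'tab':C+Rz.apply([0,-.066,.176]),'pivot':C+Rz.apply([0,-.112,.14]),'carEnd':C+Rz.apply([0,-.075,.132]),'carFar':C+Rz.apply([0,.065,.132])}
for k,p in pts.items():
    q=proj('side',p)[0];print(k,np.array(p).round(4),'crop',((q-[220,140])*sc).round(), 'b',((q-[245,190])*4).round(),'top a',((proj('top',p)[0]-[250,215])*4).round())
```

```text
4.25 [0.53141091 0.06851017 0.14909076] 0.11363234027600329 0.0
tcp [0.5314 0.0685 0.1491] crop [271. 385.] b [207. 236.] top a [384. 207.]
grasp [0.5314 0.0685 0.1681] crop [269. 368.] b [205. 217.] top a [385. 204.]
tab [0.5325 0.0666 0.176 ] crop [271. 363.] b [206. 211.] top a [388. 201.]
pivot [0.5304 0.0206 0.14  ] crop [276. 445.] b [213. 304.] top a [462. 210.]
carEnd [0.5321 0.0576 0.132 ] crop [275. 411.] b [211. 265.] top a [401. 209.]
carFar [0.5384 0.1974 0.132 ] crop [267. 269.] b [202. 105.] top a [174. 201.]
```

Run:
```python
from h import *
s=grab_frame('side')[215:275,270:330,::-1];t=grab_frame('top')[225:305,290:390,::-1]
f=lambda i:cv2.convertScaleAbs(cv2.resize(i,(400,400 if i.shape[0]==60 else 320),interpolation=2),alpha=2.2)
a=f(s);b=np.zeros_like(a);b[:320]=f(t);cv2.imwrite('pics/z1.png',np.hstack([a,b]))
```

```text
(no output)
```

View pics/z1.png

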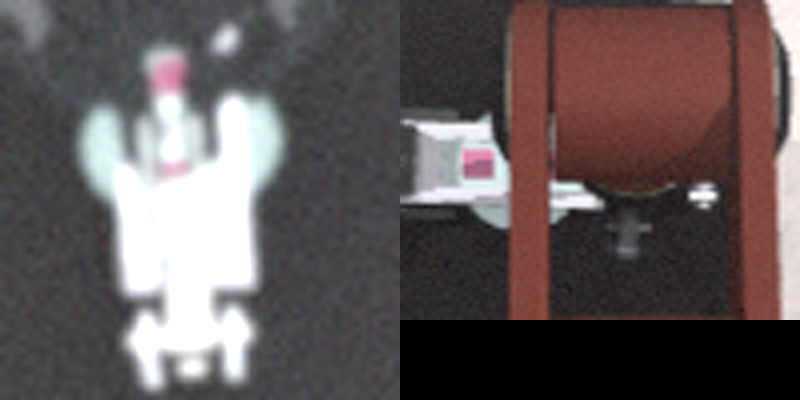

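Run:
```python
from h import *
s=state();M=R.from_quat(np.roll(s['tool_rot'],-1)).as_matrix()
T=np.array([.282,.557,.1927]);y=np.array([.452,.892,0])
print('start tips',proj('side',[T+y*.0425,T-y*.0425,T+y*.0425+[0,0,.013],T-y*.0425+[0,0,.013]]).round(1))
f=cv2.imread('pics/side0.png')[80:140,170:230];a=cv2.convertScaleAbs(cv2.resize(f,(400,400),interpolation=2),alpha=2.5)
# current view with projected boxes
T=np.array(s['tool_pos']);f=grab_frame('side')[215:275,270:330,::-1]
b=cv2.convertScaleAbs(cv2.resize(f,(400,400),interpolation=2),alpha=1.2)
def box(lo,hi,fr,col):
    P=np.array([[x,yy,z] for x in(lo[0],hi[0]) for yy in(lo[1],hi[1]) for z in(lo[2],hi[2])]);P=fr(P)
    q=((proj('side',P)-[269.5,214.5])*400/60).round().astype(int)
    for i in range(8):
        for k in(1,2,4):
            if not i&k:cv2.line(b,tuple(map(int,q[i])),tuple(map(int,q[i|k])),col,1)
C=np.array([.5355,.1325,0]);Rz=R.from_euler('z',-2.6,degrees=True);fm=lambda P:C+Rz.apply(P)
box([-.012,-.07,.14],[.012,-.062,.176],fm,(0,255,0))
box([-.025,-.075,.12],[.025,.075,.132],fm,(0,255,255))
box([-.005,-.011,-.03],[.005,.011,0],lambda P:T+np.c_[P[:,1]*0,P[:,1]*0,P[:,2]*0]+Rz.apply(P*[1,1,-1]),(0,0,255))
cv2.imwrite('pics/z2.png',np.hstack([a,b]))
```

```text
start tips [[209.9 119.8]
 [196.6 135.9]
 [209.1 116.5]
 [195.8 132.5]]
```

View pics/z2.png

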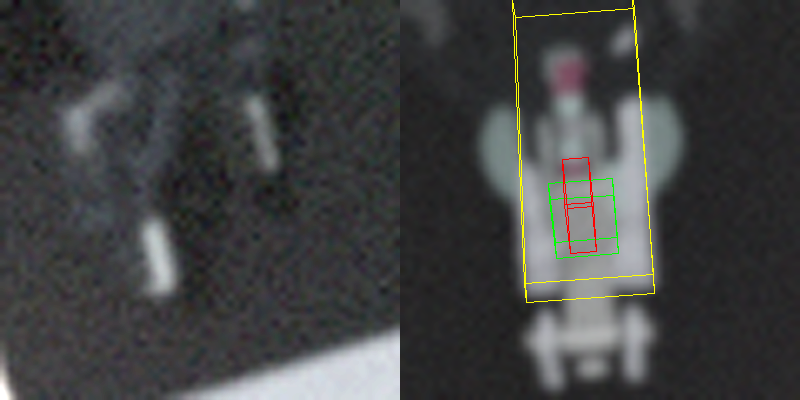

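The pad tips (grey strips) show about 10 px above the projected TCP, both here and at the start. The pads are therefore probably just above or behind the tab, so I open, go lower and probe.

Emit:
play_rows:
  linear:
    - [0,0,0]
    - [0,0,0]
    - [0,0,0]
    - [0,-0.002,-0.006]
    - [0,0,-0.005]
    - [0,0,0]
  turn: [0,0,0,0,0,0]
  hand: 0.06

```text
time: 5.15
tool_pos: [0.5307, 0.0665, 0.137]
tool_rot: [-0.001, 0.723, 0.691, -0.001]
contact_force: [-0.3, -0.1, -0.3]
gripper_width: 0.699
grasp_force: 0.0
```

Emit:
play_rows:
  linear:
    - [0,0,0]
    - [0,0,0]
    - [0,0,0]
    - [0,0,0]
  turn: [0,0,0,0]
  hand: 0.012

```text
time: 5.65
tool_pos: [0.5319, 0.0666, 0.139]
tool_rot: [0.001, 0.723, 0.691, 0.001]
contact_force: [-0.2, 0.9, 3.9]
gripper_width: 0.143
grasp_force: 2.2
```

Run:
```python
from h import *
T=np.array([.282,.557,.1927]);y=np.array([.452,.892,0])
p=proj('top',[T+y*.0425,T-y*.0425]);print(p.round(1))
f=cv2.imread('pics/top0.png')[345:425,80:180];cv2.imwrite('pics/z3.png',cv2.convertScaleAbs(cv2.resize(f,(600,480),interpolation=2),alpha=2.5))
print(((p-[80,345])*6).round())
```

```text
[[117.9 367.4]
 [149.9 384.6]]
[[227. 134.]
 [419. 237.]]
```

View pics/z3.png

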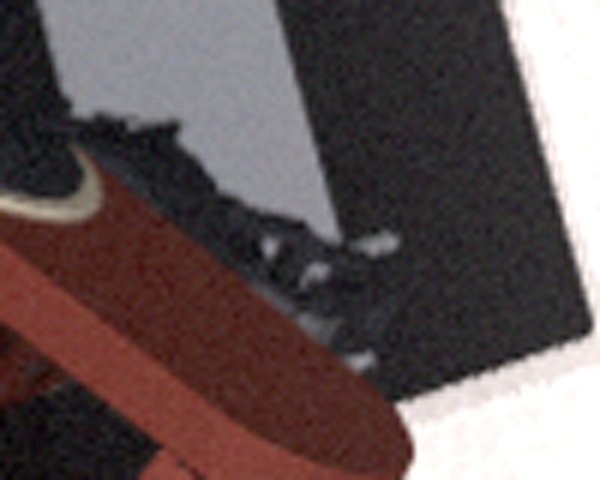

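The top view at the start also shows the fingertips, around crop (370,300), away from the projected TCP (323,185). I'll triangulate the real tip from both views.

Run:
```python
from h import *
from scipy.optimize import least_squares as ls
s=state();print(s['time'],s['tool_pos'],s['contact_force'],s['ft_torque'],s['gripper_width'],s['grasp_force'])
def tri(ps,pt):
    r=ls(lambda P:np.r_[proj('side',P)[0]-ps,proj('top',P)[0]-pt],[.3,.5,.2]);return r.x.round(4),r.fun.round(1)
A=np.array
print(tri(A([202.6,114.4]),A([141.2,395.4])))
print(tri(A([210.5,105.2]),A([80+375/6,345+243/6])), tri(A([194.7,123.5]),A([80+360/6,345+362/6])))
# static check of cameras
for n,ps,pt in(('bottle cap',[395,370],[492,194]),):
    print(n,tri(A(ps),A(pt)))
# arm base in both: expect (0,0,.0x)
print('base',proj('side',[0,0,.0])[0],proj('top',[0,0,.0])[0], proj('top',[0,0,.2])[0],proj('side',[0,0,.2])[0])
```

```text
5.65 [0.53193648 0.06659252 0.13899248] [-0.2095473   0.85821261  3.85934617] [0.00448942 0.13321193 0.02909521] 0.14286380934796278 2.1741962246596813
(array([0.2663, 0.5098, 0.2732]), array([-10.6,   1.8,  -1.3,  -7.5]))
(array([0.2935, 0.4929, 0.313 ]), array([-12.3,   2.2,  -1.4,  -8.7])) (array([0.2372, 0.5274, 0.2316]), array([-8.9,  1.5, -1.1, -6.3]))
bottle cap (array([ 0.7086, -0.293 ,  0.1534]), array([-0.5,  0.2, -0.1, -0.6]))
base [108.19127809 323.46302997] [374.78623995 479.33682764] [381.8983688  509.40136327] [ 78.42921477 281.59664322]
```

Emit:
play_rows:
  linear:
    - [0,0,0]
    - [0,0,0]
    - [0,0,0]
    - [0,0,-0.004]
    - [0,0,-0.004]
    - [0,0,0]
  turn: [0,0,0,0,0,0]
  hand: 0.06

```text
time: 6.4
tool_pos: [0.5309, 0.0665, 0.1292]
tool_rot: [-0.0, 0.723, 0.691, -0.0]
contact_force: [0.3, -0.5, -0.4]
gripper_width: 0.704
grasp_force: 0.0
```

Emit:
play_rows:
  linear:
    - [0,0,0]
    - [0,0,0]
    - [0,0,0]
  turn: [0,0,0]
  hand: 0.02

```text
time: 6.78
tool_pos: [0.5326, 0.0665, 0.1307]
tool_rot: [0.001, 0.723, 0.691, 0.001]
contact_force: [4.5, -0.0, -0.2]
gripper_width: 0.245
grasp_force: 55.2
```

It's holding something with 55 N. Closing fully gives its width, and a picture will confirm what it is.

Emit:
play_rows:
  linear:
    - [0,0,0]
    - [0,0,0]
  turn: [0,0]
  hand: 0.0

```text
time: 7.02
tool_pos: [0.5326, 0.0665, 0.1307]
tool_rot: [0.001, 0.723, 0.691, 0.001]
contact_force: [5.5, -0.1, -0.5]
gripper_width: 0.245
grasp_force: 58.7
```

Run:
```python
from h import *
f=grab_frame('side')[205:275,265:335,::-1]
cv2.imwrite('pics/z4.png',cv2.convertScaleAbs(cv2.resize(f,(560,560),interpolation=2),alpha=1.5))
s=state();print(s['time'],s['tool_pos'],s['contact_force'],s['ft_torque'],s['gripper_width'],s['grasp_force'])
```

```text
7.075 [0.53257386 0.06654386 0.13071979] [5.47736504 0.74258514 0.18259672] [ 7.52600987e-02 -8.79016319e-01  7.34952497e-04] 0.2436184064630367 58.727222084999084
```

View pics/z4.png

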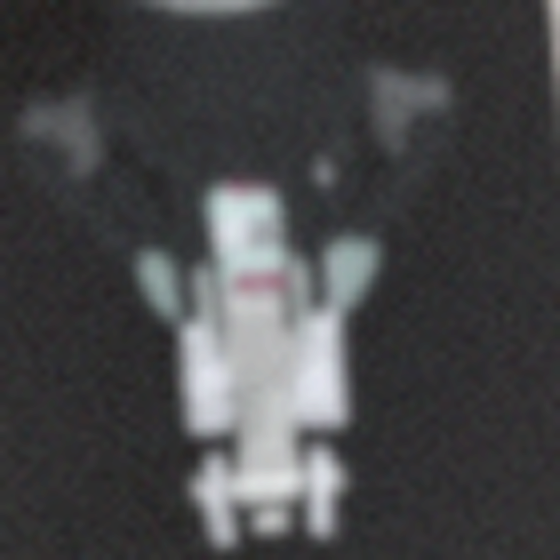

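The pads now straddle the tab, so it is gripped, with tips at about z 0.16. The TCP therefore reads roughly 3 cm lower than the actual tips. Swinging the arc now.

Emit:
play_rows:
  linear:
    - [0.002,-0.003,0.005]
    - [0,-0.004,0.005]
    - [0,-0.0055,0.005]
    - [0,-0.006,0.004]
    - [-0.0005,-0.007,0.0033]
    - [-0.0005,-0.007,0.0025]
    - [0,-0.0073,0.0014]
    - [-0.0005,-0.0074,0.0003]
  turn: [0,0,0,0,0,0,0,0]

```text
time: 8.07
tool_pos: [0.5303, 0.0193, 0.1552]
tool_rot: [-0.002, 0.723, 0.691, -0.001]
contact_force: [-2.3, 2.7, -17.3]
gripper_width: 0.233
grasp_force: 59.2
```

Emit:
play_rows:
  linear:
    - [0,-0.0074,-0.0007]
    - [-0.0005,-0.0072,-0.0017]
    - [0,-0.007,-0.0027]
    - [-0.0005,-0.005,-0.0027]
    - [0,0,0]
  turn: [0,0,0,0,0]

```text
time: 8.7
tool_pos: [0.5297, -0.0074, 0.1506]
tool_rot: [-0.001, 0.722, 0.691, -0.001]
contact_force: [-10.6, 2.5, -4.8]
gripper_width: 0.21
grasp_force: 60.0
```

Run:
```python
from h import *
for c in('side','top'):
    f=grab_frame(c);np.save(f'{c}1.npy',f)
    for t in('finger_tab','carrier'):print(c,t,[(round(d['p'],2),np.round(d['location']),int(d['region'].sum())) for d in trace(c,t)])
C=np.array([.5355,.1325,0]);Rz=R.from_euler('z',-2.6,degrees=True)
for n,p in(('down',[0,-.066,.176]),('up',[0,-.156,.179])):print(n,proj('side',C+Rz.apply(p)),proj('top',C+Rz.apply(p)))
s=state();print(s['time'],s['tool_pos'],s['contact_force'],s['gripper_width'],s['grasp_force'])
```

```text
side finger_tab [(0.66, array([297., 256.]), 146)]
side carrier []
top finger_tab []
top carrier [(0.65, array([321., 266.]), 1100)]
down [[296.56581103 242.83737827]] [[347.06510906 265.21652102]]
up [[298.11768242 271.09298457]] [[385.23773998 266.38266667]]
9.0 [ 0.52969864 -0.00708     0.15072501] [-9.87374302  2.19606212 -4.95116828] 0.2098940713095171 59.847570061683655
```

Emit:
play_rows:
  linear:
    - [0,0,0]
    - [0,0,0]
    - [0,0,0]
    - [0,0,0.03]
    - [0,0,0.05]
    - [0,0,0.04]
    - [-0.06,0.03,0]
    - [-0.06,0.03,0]
  turn: [0,0,0,0,0,0,0,0]
  hand: 0.06

```text
time: 10.0
tool_pos: [0.419, 0.0489, 0.2707]
tool_rot: [0.001, 0.723, 0.691, 0.001]
contact_force: [0.1, 1.9, 0.5]
gripper_width: 0.699
grasp_force: 0.0
```

Run:
```python
from h import *
out=[]
for c in('side','top'):
    f=grab_frame(c)
    for t in('finger_tab','carrier'):print(c,t,[(round(d['p'],2),np.round(d['location']),int(d['region'].sum())) for d in trace(c,t)])
    x,y=(260,215) if c=='side' else (290,225)
    out.append(cv2.resize(f[y:y+70,x:x+100,::-1],(400,280),interpolation=2))
s=grab_frame('side')[:,:,::-1];K=proj('side',state()['tool_pos'])[0];print('tcp px',K,state()['tool_pos'],state()['time'])
x,y=(K-[50,60]).astype(int);out.append(cv2.resize(s[y:y+70,x:x+100],(400,280),interpolation=2))
s=grab_frame('top')[:,:,::-1];K2=proj('top',state()['tool_pos'])[0];print(K2)
x,y=(K2-[50,35]).astype(int);out.append(cv2.resize(s[y:y+70,x:x+100],(400,280),interpolation=2))
cv2.imwrite('pics/q.png',cv2.convertScaleAbs(np.vstack([np.hstack(out[:2]),np.hstack(out[2:])]),alpha=1.8))
```

```text
side finger_tab [(0.69, array([299., 263.]), 141)]
side carrier [(0.92, array([297., 232.]), 769)]
top finger_tab [(0.68, array([376., 264.]), 212)]
top carrier [(0.63, array([323., 264.]), 1176)]
tcp px [246.99171113 228.92876222] [0.42007726 0.04821526 0.26930126] 10.35
[357.34009983 312.59672693]
```

View pics/q.png

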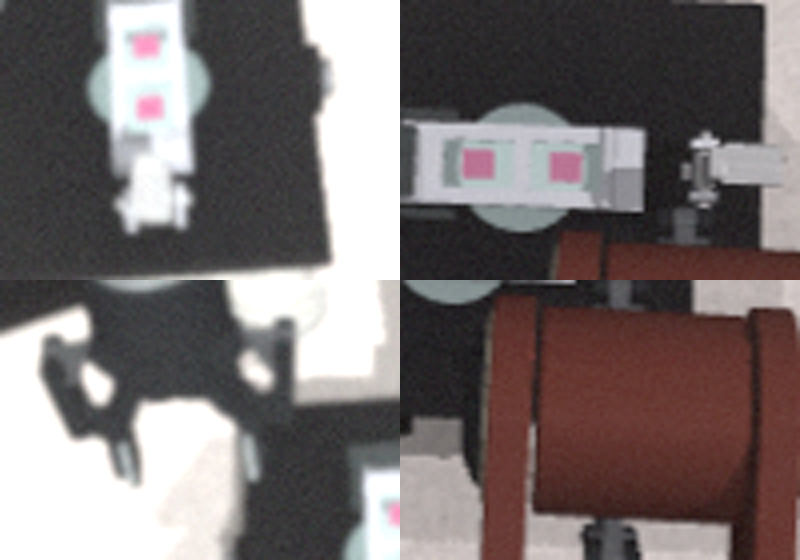

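The finger stays up and the tab points to −y. In the lower-left panel the tips are about 9 px above the projected TCP: they sit about 3 cm higher than reported and about 4 mm to −x. I'll move over the carrier and find the stage height by touch.

Emit:
play_rows:
  linear:
    - [0.03,0.021,0]
    - [0.04,0.028,0]
    - [0.035,0.025,-0.02]
    - [0.014,0.0105,-0.04]
    - [0,0,-0.04]
    - [0,0,-0.03]
    - [0,0,-0.015]
    - [0,0,0]
  turn: [0,0,0,0,0,0,0,0]
  hand: 0.068

```text
time: 11.4
tool_pos: [0.5378, 0.1328, 0.1224]
tool_rot: [-0.001, 0.723, 0.691, -0.001]
contact_force: [0.3, -0.3, -0.4]
gripper_width: 0.794
grasp_force: 0.0
```

Run:
```python
from h import *
s=state();T=np.array(s['tool_pos']);print(s['time'],T)
f=grab_frame('side')
cs=trace('side','carrier');print([(round(d['p'],2),np.round(d['location']),int(d['region'].sum())) for d in cs])
g=f.astype(int).sum(2)
q=proj('side',T)[0];print(q,proj('side',[.5355,.1325,.132])[0],proj('side',[.5355,.1325,.12])[0])
# small ascii of luminance around
x,y=q.astype(int)
for r in range(y-20,y+8,2):print(r,' '.join('%3d'%(g[r,c]//3) for c in range(x-26,x+28,2)))
print(x-26)
```

```text
11.4 [0.53783892 0.13279117 0.12244663]
[(0.86, array([298., 233.]), 770)]
[297.58612072 236.20025671] [296.51318179 234.0920518 ] [296.78606388 236.95595431]
216  35  34  34  34  35  36  37  54 110 127 128 131 132 138 141 146 144  87  39  46  63  37  32  31  32  32  32
218  32  33  31  33  44  61  44  56 125 148 150 149 149 149 147 149 146  93  42  58  92  44  32  33  29  32  29
220  33  31  27  30  55  92  56  56 126 147 149 148 146 140 143 145 147 100  43  59  97  52  36  32  30  32  34
222  28  33  29  30  51  90  60  53 112 148 138 132 130 124 125 131 147 103  48  55  95  54  34  31  31  32  30
224  27  27  30  31  43  93  68  53 109 146 124 115 115 114 114 124 147 113  46  52  91  53  30  32  30  34  31
226  28  29  32  33  38  91  73  42 110 146 136 124 114 113 122 140 147 124  53  40  57  40  34  29  29  32  31
228  31  30  31  28  33  57  49  47 112 147 139 130 117 120 127 143 148 138  90  55  32  33  29  32  31  30  29
230  32  31  30  28  34  31  42  83 124 148 145 138 138 139 140 144 148 141 110  91  44  32  31  29  30  32  34
232  30  28  30  30  31  33  69 103 127 147 146 147 146 147 147 149 149 141 112 104  67  32  31  31  31  29  31
234  30  28  28  31  29  41  92 106 125 148 146 148 148 147 148 145 147 142 115 106  86  36  34  32  30  33  32
236  32  29  29  31  31  50  98 107 122 148 147 146 141 138 137 138 142 143 117 107  91  37  33  33  33  31  30
238  29  32  30  31  33  46  95 106 123 148 144 140 134 131 130 137 138 144 118 107  80  35  34  32  33  28  35
240  32  32  29  31  31  38  86 105 122 147 144 134 114 108 107 133 137 144 122  99  55  29  31  28  29  30  30
242  34  33  29  30  32  27  60  98 118 147 145 134 106 100 106 134 140 146 117  72  38  32  32  31  29  29  33
271
```

The pads are centred on the carrier (columns 281/311, carrier mid 296) and their tips are about 2–3 cm above the stage. Next I descend, with small steps near contact.

Emit:
play_rows:
  linear:
    - [0,0,-0.008]
    - [0,0,-0.006]
    - [0,0,-0.004]
    - [0,0,-0.002]
    - [0,0,0]
  turn: [0,0,0,0,0]

```text
time: 12.12
tool_pos: [0.5379, 0.1332, 0.1035]
tool_rot: [-0.0, 0.723, 0.691, -0.0]
contact_force: [-0.3, -1.2, 0.7]
gripper_width: 0.796
grasp_force: 0.0
```

Emit:
play_rows:
  linear:
    - [0,0,-0.002]
    - [0,0,-0.001]
  turn: [0,0]

```text
time: 12.38
tool_pos: [0.5381, 0.1332, 0.1007]
tool_rot: [0.0, 0.723, 0.691, 0.0]
contact_force: [0.2, -0.2, -0.4]
gripper_width: 0.8
grasp_force: 0.0
```

Emit:
play_rows:
  linear:
    - [0,0,-0.001]
    - [0,0,-0.001]
  turn: [0,0]

```text
time: 12.62
tool_pos: [0.5381, 0.1332, 0.0987]
tool_rot: [0.0, 0.723, 0.691, -0.0]
contact_force: [-0.0, 0.0, 0.6]
gripper_width: 0.797
grasp_force: 0.0
```

Run:
```python
from h import *
s=state();T=np.array(s['tool_pos']);print(s['time'],T,s['contact_force'])
g=grab_frame('side').astype(int).sum(2)//3
for r in range(218,244,2):print(r,' '.join('%3d'%g[r,c] for c in range(275,320,2)))
```

```text
12.625 [0.53807645 0.13315037 0.09865786] [-0.01259249  0.04473511  0.62979561]
218  38  38  35  32  35  41  83 136 138 140 147 150 146 147 144  85  39  39  35  37  34  36  37
220  34  36  33  35  33  47 120 147 147 149 148 142 145 145 148 100  42  37  38  37  36  30  36
222  34  37  37  37  44  51 117 148 138 133 131 125 124 131 147 105  43  37  58  46  34  31  33
224  31  33  36  56  54  52 110 147 126 113 115 114 114 125 146 114  43  48  90  54  31  29  31
226  29  31  38  86  74  43 110 149 136 122 114 114 121 140 149 123  50  44  94  56  34  30  30
228  28  30  34  82  76  50 113 147 140 129 120 121 126 142 150 138  91  62  95  61  33  27  32
230  29  31  35  72  87  83 124 148 143 139 138 140 141 144 148 141 109  92  93  60  32  29  29
232  30  27  31  64  95  97 128 148 146 147 145 147 146 148 150 137 111 104  77  43  29  30  30
234  32  30  28  50  92 103 126 148 148 148 147 146 148 147 140 130 111 108  86  37  28  29  30
236  30  30  31  53  97 106 123 147 146 146 140 139 137 137 133 129 111 106  91  39  29  32  30
238  32  29  28  46  95 109 123 147 144 139 135 131 129 138 135 129 113 105  78  36  29  31  31
240  29  31  29  37  84 105 121 146 141 137 115 108 108 133 136 130 113 100  56  29  31  29  35
242  30  27  31  32  58  97 114 133 136 133 107 101 104 132 135 130 110  73  35  30  30  32  33
```

Emit:
play_rows:
  linear:
    - [0,0,-0.0015]
    - [0,0,-0.0015]
  turn: [0,0]

```text
time: 12.92
tool_pos: [0.5381, 0.1331, 0.0956]
tool_rot: [0.0, 0.723, 0.691, -0.0]
contact_force: [-0.4, 0.1, 0.5]
gripper_width: 0.796
grasp_force: 0.0
```

Emit:
play_rows:
  linear:
    - [0,0,-0.001]
    - [0,0,-0.001]
  turn: [0,0]

```text
time: 13.18
tool_pos: [0.538, 0.1332, 0.0936]
tool_rot: [-0.0, 0.723, 0.691, -0.0]
contact_force: [0.2, 0.2, -0.1]
gripper_width: 0.801
grasp_force: 0.0
```

Emit:
play_rows:
  linear:
    - [0,0,-0.001]
    - [0,0,-0.001]
  turn: [0,0]

```text
time: 13.42
tool_pos: [0.5381, 0.1332, 0.0916]
tool_rot: [-0.0, 0.723, 0.691, -0.0]
contact_force: [0.1, -0.3, 0.9]
gripper_width: 0.796
grasp_force: 0.0
```

Emit:
play_rows:
  linear:
    - [0,0,-0.001]
    - [0,0,-0.001]
  turn: [0,0]

```text
time: 13.68
tool_pos: [0.5381, 0.1332, 0.0897]
tool_rot: [0.0, 0.723, 0.691, 0.0]
contact_force: [-0.1, -0.7, 0.3]
gripper_width: 0.793
grasp_force: 0.0
```

Emit:
play_rows:
  linear:
    - [0,0,-0.001]
    - [0,0,-0.0005]
  turn: [0,0]

```text
time: 13.92
tool_pos: [0.538, 0.1332, 0.0881]
tool_rot: [-0.0, 0.723, 0.691, -0.0]
contact_force: [-0.2, 1.5, -0.7]
gripper_width: 0.792
grasp_force: 0.0
```

Emit:
play_rows:
  linear:
    - [0,0,-0.001]
    - [0,0,-0.0005]
  turn: [0,0]

```text
time: 14.18
tool_pos: [0.5381, 0.1332, 0.0866]
tool_rot: [-0.0, 0.723, 0.691, -0.0]
contact_force: [-0.6, -0.0, 0.2]
gripper_width: 0.798
grasp_force: 0.0
```

Emit:
play_rows:
  linear:
    - [0,0,0]
    - [0,0,0]
    - [0,0,0]
    - [0,0,0]
  turn: [0,0,0,0]
  hand: 0.04

```text
time: 14.68
tool_pos: [0.5384, 0.1333, 0.0873]
tool_rot: [0.0, 0.723, 0.691, 0.0]
contact_force: [-0.2, 1.1, 3.9]
gripper_width: 0.559
grasp_force: 62.5
```

Run:
```python
from h import *
s=state();T=np.array(s['tool_pos']);print(s['time'],T,s['contact_force'],s['ft_torque'])
g=grab_frame('side').astype(int).sum(2)//3
for r in range(218,248,2):print(r,' '.join('%3d'%g[r,c] for c in range(275,320,2)))
```

```text
14.675 [0.53843314 0.13325223 0.08727514] [-0.2216165   1.10563762  3.90129499] [-0.05438332  0.16559622  0.02079843]
218  36  30  27  25  29  30  35  38  44  48  56  63  57  53  41  36  32  36  32  35  33  35  39
220  37  35  36  32  30  31  37  57 100 115 128 125 127 118  69  37  34  33  36  34  37  37  35
222  36  37  34  36  34  33  39  86 134 131 131 126 124 121  95  50  34  30  33  38  35  37  31
224  35  33  35  33  34  36  51 118 138 116 114 115 115 116 124  82  41  35  38  38  36  36  32
226  33  35  35  33  37  36  69 134 143 132 116 115 116 133 136  97  59  45  34  33  30  31  32
228  29  31  31  30  35  52  74 132 147 139 122 121 124 139 139 106  95  69  37  28  29  31  27
230  28  28  30  28  34  71  93 129 146 141 138 139 138 142 144 112 101  74  35  29  30  32  31
232  32  30  29  30  41  71 103 131 146 144 148 147 148 147 136 118  96  79  44  31  29  31  31
234  28  28  29  37  64  70 101 130 148 150 146 148 148 143 136 124  98  98  78  34  29  29  28
236  30  30  26  51  90  98 112 135 148 146 140 136 137 139 135 128 114 107  92  37  30  34  31
238  33  29  28  46  96 105 112 137 143 142 132 131 129 132 139 132 123 106  80  37  31  33  34
240  29  29  29  36  85 106 108 126 133 136 117 106 104 122 139 133 126 101  55  30  31  30  30
242  32  28  29  27  57  96 109 125 132 139 123 103 100 119 138 132 123  75  37  31  31  31  26
244  29  26  30  28  30  65  93 122 130 139 127 119 120 127 140 137 126  51  30  29  33  30  33
246  28  23  26  29  25  31  54 109 109 129 136 136 138 139 135 138 131  49  28  32  32  33  29
```

The carrier is gripped (50 mm minus the same ~2.5 mm reading bias). Now I draw it out 17 mm, then lift.

Emit:
play_rows:
  linear:
    - [0,0,0.0008]
    - [-0.0002,-0.004,0]
    - [-0.0002,-0.005,0]
    - [-0.0002,-0.005,0]
    - [-0.0002,-0.003,0]
    - [0,0,0]
  turn: [0,0,0,0,0,0]
  hand: 0.03

```text
time: 15.48
tool_pos: [0.537, 0.1154, 0.0873]
tool_rot: [0.0, 0.723, 0.691, -0.001]
contact_force: [0.7, -0.5, -0.5]
gripper_width: 0.555
grasp_force: 62.1
```

Emit:
play_rows:
  linear:
    - [0,0,0.004]
    - [0,0,0.008]
    - [0,0,0.015]
    - [0,0,0.02]
    - [0,0,0.02]
    - [0,0,0.01]
    - [0,0,0]
  turn: [0,0,0,0,0,0,0]

```text
time: 16.35
tool_pos: [0.538, 0.1162, 0.166]
tool_rot: [0.001, 0.723, 0.691, 0.001]
contact_force: [0.7, -0.3, -2.1]
gripper_width: 0.556
grasp_force: 62.1
```

Run:
```python
from h import *
for c in('side','top'):
    grab_frame(c)
    for t in('carrier','finger_tab'):print(c,t,[(round(d['p'],2),np.round(d['location']),int(d['region'].sum()),rect(c,d['region'],.209) if t=='carrier' else '') for d in trace(c,t)])
s=state();print(s['time'],s['tool_pos'],s['contact_force'],s['ft_torque'])
```

```text
side carrier [(0.9, array([298., 222.]), 783, (array([537.2, 104.6]), array([ 50., 139.]), np.float32(-2.94)))]
side finger_tab [(0.65, array([297., 261.]), 166, '')]
top carrier [(0.49, array([339., 268.]), 137, (array([519.2,  80.3]), array([20.8, 29.9]), np.float32(-0.63)))]
top finger_tab [(0.75, array([374., 266.]), 255, '')]
16.65 [0.53666619 0.11609523 0.16343745] [-0.73678392  0.25132035 -2.69810303] [-0.03321767 -0.01982007 -0.02731042]
```

Emit:
play_rows:
  linear:
    - [0,0,0.02]
    - [0,0,0.03]
    - [-0.007,-0.02,0.01]
    - [-0.013,-0.04,0]
    - [-0.015,-0.045,0]
    - [-0.016,-0.047,0]
    - [-0.016,-0.047,0]
    - [-0.016,-0.047,0]
  turn: [0,0,0,1.2,1.5,1.5,1.5,1.5]

```text
time: 17.65
tool_pos: [0.4528, -0.1319, 0.2248]
tool_rot: [0.0, 0.678, 0.735, -0.0]
contact_force: [0.1, 0.2, -2.5]
gripper_width: 0.559
grasp_force: 62.3
```

Emit:
play_rows:
  linear:
    - [-0.016,-0.047,0]
    - [-0.015,-0.045,-0.01]
    - [-0.013,-0.04,-0.02]
    - [-0.0085,-0.026,-0.03]
    - [-0.003,-0.0095,-0.04]
    - [0,0,-0.03]
    - [0,0,-0.01]
    - [0,0,0]
  turn: [1.5,1.5,1.0,0,0,0,0,0]

```text
time: 18.65
tool_pos: [0.3983, -0.2974, 0.0846]
tool_rot: [-0.0, 0.652, 0.758, -0.0]
contact_force: [-0.1, 0.3, -2.0]
gripper_width: 0.557
grasp_force: 62.3
```

Run:
```python
from h import *
s=state();print(s['time'],s['tool_pos'],s['tool_rot'],s['contact_force'],s['ft_torque'])
zb=s['tool_pos'][2]-.0873+.12;print('bottom',zb)
for c in('side','top'):
    np.save(f'{c}2.npy',grab_frame(c))
    for t,z in(('carrier',zb+.012),('tray',.01)):print(c,t,[(round(d['p'],2),np.round(d['location']),int(d['region'].sum()),rect(c,d['region'],z)) for d in trace(c,t)])
```

```text
18.65 [ 0.39832301 -0.2973789   0.08456282] [-3.17696238e-04  6.51917688e-01  7.58289670e-01 -4.76455372e-05] [-0.14014005  0.34817732 -1.98182791] [ 0.01561978  0.04361194 -0.00113161]
bottom 0.11726282092232428
side carrier [(0.71, array([254., 405.]), 974, (array([ 401.9, -326.8]), array([49.8, 98.2]), np.float32(9.57))), (0.51, array([262., 171.]), 621, (array([456.6, 399. ]), array([ 84.7, 119.8]), np.float32(-1.26)))]
side tray []
top carrier [(0.69, array([479., 320.]), 618, (array([ 394.2, -261.6]), array([50.1, 80.3]), np.float32(8.49)))]
top tray [(0.84, array([390., 170.]), 1789, (array([815.3, -56.7]), array([ 80.1, 180.6]), np.float32(7.02))), (0.69, array([463., 322.]), 697, (array([ 391.2, -267.2]), array([ 77.6, 121.8]), np.float32(9.57)))]
```

The carrier is over the tray, measured at about (0.3987, −0.2986) against the tray's (0.3962, −0.298), yaw 8.6°. I correct by −2.5 mm in x and descend, slowly at the end.

Emit:
play_rows:
  linear:
    - [-0.0015,0,-0.015]
    - [-0.001,0,-0.02]
    - [0,0,-0.02]
    - [0,0,-0.015]
    - [0,0,-0.01]
    - [0,0,-0.006]
    - [0,0,-0.004]
    - [0,0,0]
  turn: [0,0,0,0,0,0,0,0]

```text
time: 19.95
tool_pos: [0.3964, -0.2974, -0.0054]
tool_rot: [0.0, 0.652, 0.758, -0.0]
contact_force: [0.5, -0.1, -1.5]
gripper_width: 0.556
grasp_force: 62.3
```

Run:
```python
from h import *
s=state();print(s['time'],s['tool_pos'],s['contact_force'],s['ft_torque'])
zb=s['tool_pos'][2]-.0873+.12;print('bottom',zb)
for c in('side','top'):
    np.save(f'{c}3.npy',grab_frame(c))
    for t,z in(('carrier',zb+.012),('tray',.01)):print(c,t,[(round(d['p'],2),np.round(d['location']),int(d['region'].sum()),rect(c,d['region'],z)) for d in trace(c,t) if d['p']>.4])
```

```text
19.95 [ 0.39638602 -0.29744385 -0.00539333] [ 0.52902971 -0.14294546 -1.52259862] [ 0.04090925 -0.01885648 -0.00975233]
bottom 0.02730666768771424
side carrier [(0.94, array([260., 422.]), 797, (array([ 401.2, -328.5]), array([48.3, 92.5]), np.float32(9.98)))]
side tray [(0.87, array([411., 308.]), 1691, (array([815.9, -56.5]), array([ 80.1, 182.7]), np.float32(6.13))), (0.68, array([267., 443.]), 671, (array([ 402.9, -340.7]), array([78.2, 95.5]), np.float32(7.99)))]
top carrier [(0.79, array([470., 322.]), 536, (array([ 391.7, -260.2]), array([50.5, 79.7]), np.float32(8.66)))]
top tray [(0.7, array([305., 255.]), 13617, (array([547.3, 270.5]), array([270.2, 620.3]), np.float32(-1.67))), (0.57, array([459., 324.]), 448, (array([ 388.2, -250.3]), array([78.8, 88.3]), np.float32(8.1))), (0.56, array([388., 171.]), 1772, (array([815.6, -56.7]), array([ 80.7, 180. ]), np.float32(6.72)))]
```

Carrier and tray are aligned within about 1–2 mm in both views. Slow final descent.

Emit:
play_rows:
  linear:
    - [-0.0005,0,-0.004]
    - [0,0,-0.004]
    - [0,0,-0.003]
    - [0,0,-0.002]
    - [0,0,0]
  turn: [0,0,0,0,0]

```text
time: 20.88
tool_pos: [0.3956, -0.2972, -0.0188]
tool_rot: [-0.0, 0.652, 0.758, 0.0]
contact_force: [0.1, 0.7, -2.4]
gripper_width: 0.554
grasp_force: 62.4
```

Emit:
play_rows:
  linear:
    - [0,0,-0.0015]
    - [0,0,-0.0015]
    - [0,0,0]
  turn: [0,0,0]

```text
time: 21.25
tool_pos: [0.3957, -0.2973, -0.0216]
tool_rot: [-0.0, 0.652, 0.758, 0.0]
contact_force: [0.4, 0.2, -2.2]
gripper_width: 0.555
grasp_force: 62.4
```

Emit:
play_rows:
  linear:
    - [0,0,-0.0015]
    - [0,0,-0.0015]
    - [0,0,0]
  turn: [0,0,0]

```text
time: 21.62
tool_pos: [0.3956, -0.2972, -0.0247]
tool_rot: [-0.0, 0.652, 0.758, 0.0]
contact_force: [0.6, -0.1, -2.0]
gripper_width: 0.558
grasp_force: 62.4
```

Emit:
play_rows:
  linear:
    - [0,0,-0.001]
    - [0,0,-0.001]
    - [0,0,0]
  turn: [0,0,0]

```text
time: 22.0
tool_pos: [0.3957, -0.2973, -0.0266]
tool_rot: [-0.0, 0.652, 0.758, -0.0]
contact_force: [-0.2, 0.4, -2.1]
gripper_width: 0.559
grasp_force: 62.4
```

Emit:
play_rows:
  linear:
    - [0,0,-0.001]
    - [0,0,-0.0005]
    - [0,0,0]
  turn: [0,0,0]

```text
time: 22.38
tool_pos: [0.3957, -0.2973, -0.0281]
tool_rot: [-0.0, 0.652, 0.758, 0.0]
contact_force: [0.4, -0.1, -1.9]
gripper_width: 0.557
grasp_force: 62.4
```

Emit:
play_rows:
  linear:
    - [0,0,-0.0005]
    - [0,0,-0.0005]
    - [0,0,0]
  turn: [0,0,0]

```text
time: 22.75
tool_pos: [0.3958, -0.2974, -0.0287]
tool_rot: [-0.0, 0.652, 0.758, -0.0]
contact_force: [-0.6, 1.1, 1.7]
gripper_width: 0.555
grasp_force: 62.7
```

Contact is on the floor at exactly the predicted height. Now I release gently and rise.

Emit:
play_rows:
  linear:
    - [0,0,-0.0004]
    - [0,0,0]
    - [0,0,0]
    - [0,0,0]
  turn: [0,0,0,0]
  hand: 0.053

```text
time: 23.25
tool_pos: [0.3958, -0.2974, -0.0293]
tool_rot: [0.0, 0.652, 0.758, -0.0]
contact_force: [-0.6, -0.3, 0.4]
gripper_width: 0.617
grasp_force: 0.0
```

Emit:
play_rows:
  linear:
    - [0,0,0.003]
    - [0,0,0.005]
    - [0,0,0.008]
    - [0,0,0.02]
    - [0,0,0.04]
    - [0,0,0.05]
    - [0,0,0.05]
    - [0,0,0.04]
  turn: [0,0,0,0,0,0,0,0]

```text
time: 24.25
tool_pos: [0.3961, -0.2977, 0.1898]
tool_rot: [0.002, 0.652, 0.758, -0.0]
contact_force: [-0.0, 0.7, -0.8]
gripper_width: 0.613
grasp_force: 0.0
```

Run:
```python
from h import *
s=state();print(s['time'],s['tool_pos'],s['contact_force'],s['ft_torque'])
for c in('side','top'):
    np.save(f'{c}4.npy',grab_frame(c))
    for t,z in(('carrier',.016),('tray',.01),('finger_tab',.17)):print(c,t,[(round(d['p'],2),np.round(d['location']),int(d['region'].sum()),rect(c,d['region'],z)) for d in trace(c,t) if d['p']>.4])
```

```text
24.25 [ 0.39611489 -0.2976662   0.18984252] [-0.01095163  0.67593644 -0.8041649 ] [ 0.00637003 -0.02499874 -0.0032775 ]
side carrier [(0.67, array([259., 414.]), 1277, (array([ 397.1, -298.3]), array([ 48.7, 154.1]), np.float32(9.89)))]
side tray [(0.96, array([411., 307.]), 1660, (array([814.5, -57.1]), array([ 79.6, 183. ]), np.float32(6.12))), (0.67, array([390., 388.]), 1097, (array([ 719.9, -270.4]), array([ 71.9, 115.9]), np.float32(-27.59))), (0.64, array([269., 420.]), 1154, (array([ 396.4, -298.8]), array([ 79. , 183.5]), np.float32(8.41)))]
side finger_tab [(0.65, array([296., 262.]), 123, (array([530.9,  12.5]), array([19.8, 46.3]), np.float32(-4.91))), (0.56, array([262., 172.]), 678, (array([459.4, 360.7]), array([ 81.2, 119.3]), np.float32(-1.26)))]
top carrier [(0.73, array([484., 322.]), 1075, (array([ 396.4, -295.1]), array([ 52.3, 150. ]), np.float32(8.06)))]
top tray [(0.78, array([480., 333.]), 810, (array([ 393.6, -288.8]), array([ 80.3, 168.7]), np.float32(8.77))), (0.62, array([389., 169.]), 1777, (array([815.3, -56.4]), array([ 81.2, 180.8]), np.float32(6.1)))]
top finger_tab [(0.48, array([375., 268.]), 235, (array([5.294e+02, 1.000e-01]), array([26.3, 52.4]), np.float32(-0.64)))]
```

The carrier lies in the tray: (0.397, −0.297) against (0.396, −0.298). Now back to the finger, to pinch it and swing it down again.

Emit:
play_rows:
  linear:
    - [0.01,0.021,0.02]
    - [0.02,0.04,0.03]
    - [0.022,0.05,0.03]
    - [0.024,0.055,0]
    - [0.024,0.055,0]
    - [0.022,0.05,0]
    - [0.012,0.02,0]
    - [0,0,0]
  turn: [-1,-2,-2,-2,-2,-1.2,-1,0]
  hand: 0.06

```text
time: 25.65
tool_pos: [0.5295, -0.0049, 0.2649]
tool_rot: [-0.001, 0.722, 0.692, -0.001]
contact_force: [0.5, -0.8, -0.6]
gripper_width: 0.704
grasp_force: 0.0
```

Emit:
play_rows:
  linear:
    - [0,0,-0.03]
    - [0,0,-0.04]
    - [0,0,-0.03]
    - [0,0,-0.015]
    - [0,0,-0.008]
    - [0,0,0]
  turn: [0,0,0,0,0,0]

```text
time: 26.4
tool_pos: [0.5299, -0.0067, 0.1439]
tool_rot: [0.0, 0.723, 0.691, 0.0]
contact_force: [0.1, 0.3, 0.4]
gripper_width: 0.702
grasp_force: 0.0
```

Emit:
play_rows:
  linear:
    - [0,0,0]
    - [0,0,0]
    - [0,0,0]
    - [0,0,0]
  turn: [0,0,0,0]
  hand: 0.005

```text
time: 26.9
tool_pos: [0.5294, -0.0065, 0.1453]
tool_rot: [-0.0, 0.723, 0.691, -0.001]
contact_force: [-5.1, -0.4, 5.6]
gripper_width: 0.247
grasp_force: 58.5
```

Gripped on the tab (same 0.245 reading as before). Swinging it back down.

Emit:
play_rows:
  linear:
    - [0,0.005,0.0027]
    - [0,0.007,0.0027]
    - [0.0005,0.007,0.0017]
    - [0,0.0074,0.0007]
    - [0.0005,0.0074,-0.0003]
    - [0,0.0073,-0.0014]
    - [0.0005,0.007,-0.0025]
    - [0,0.0067,-0.0033]
  turn: [0,0,0,0,0,0,0,0]

```text
time: 27.9
tool_pos: [0.5319, 0.0491, 0.1454]
tool_rot: [0.0, 0.723, 0.691, 0.001]
contact_force: [-1.0, 0.7, 3.8]
gripper_width: 0.224
grasp_force: 58.2
```

Emit:
play_rows:
  linear:
    - [0.0005,0.006,-0.004]
    - [0,0.0055,-0.005]
    - [0,0.004,-0.005]
    - [0,0.003,-0.004]
    - [0,0,0]
  turn: [0,0,0,0,0]

```text
time: 28.52
tool_pos: [0.5331, 0.0696, 0.1274]
tool_rot: [-0.0, 0.722, 0.691, 0.003]
contact_force: [-0.7, 4.4, 4.6]
gripper_width: 0.188
grasp_force: 81.7
```

Emit:
play_rows:
  linear:
    - [0,0,0]
    - [0,0,0]
    - [0,0,0]
    - [0,0,0.02]
    - [0,0,0.04]
    - [0,0,0.05]
    - [-0.05,0,0.02]
    - [-0.05,0,0]
  turn: [0,0,0,0,0,0,0,0]
  hand: 0.06

```text
time: 29.52
tool_pos: [0.4322, 0.0668, 0.2604]
tool_rot: [0.002, 0.723, 0.691, 0.002]
contact_force: [-0.1, 0.1, 0.5]
gripper_width: 0.702
grasp_force: 0.0
```

Emit:
play_rows:
  linear:
    - [-0.05,-0.03,0]
    - [0,-0.05,0]
    - [0,-0.05,0]
    - [0,0,0]
  turn: [0,0,0,0]

```text
time: 30.02
tool_pos: [0.3815, -0.0656, 0.2574]
tool_rot: [0.001, 0.725, 0.689, 0.0]
contact_force: [0.8, 0.9, 0.4]
gripper_width: 0.699
grasp_force: 0.0
```

Run:
```python
from h import *
s=state();print(s['time'],s['tool_pos'],s['contact_force'])
C=np.array([.5355,.1325,0]);Rz=R.from_euler('z',-2.6,degrees=True)
for n,a in(('down',-.1),('up',1.75)):
    c_,s_=np.cos(a),np.sin(a);p=C+Rz.apply([0,-.112+.046*c_-.036*s_,.14+.046*s_+.036*c_]);print(n,proj('side',p).round(),proj('top',p).round())
for c in('side','top'):
    f=grab_frame(c)
    for t,z in(('finger_tab',.15),('carrier',.016),('slide_box',.031),('bottle',.1),('dishes',.044)):print(c,t,[(round(d['p'],2),np.round(d['location']),int(d['region'].sum()),rect(c,d['region'],z)) for d in trace(c,t) if d['p']>.4])
    g=f.astype(int).sum(2)//3
    if c=='side':
        for r in range(234,276,2):print(r,' '.join('%3d'%g[r,x] for x in range(282,316,2)))
    else:
        for r in range(254,280,2):print(r,' '.join('%3d'%g[r,x] for x in range(336,396,2)))
```

```text
30.025 [ 0.38151394 -0.06561192  0.2574331 ] [0.8456871  0.88705026 0.44060184]
down [[297. 243.]] [[346. 265.]]
up [[298. 271.]] [[385. 266.]]
side finger_tab [(0.51, array([298., 254.]), 219, (array([530.3,  51.6]), array([23.6, 83.9]), np.float32(-3.49)))]
side carrier [(0.67, array([258., 412.]), 1385, (array([ 396.7, -297.5]), array([ 51.5, 154.1]), np.float32(8.28)))]
side slide_box [(0.69, array([333., 399.]), 2242, (array([ 579.7, -283.5]), array([ 85.7, 160.7]), np.float32(10.49)))]
side bottle [(0.8, array([391., 386.]), 1119, (array([ 705.2, -306.6]), array([ 65.5, 109. ]), np.float32(-23.84)))]
side dishes [(0.7, array([262., 170.]), 628, (array([452.7, 498.6]), array([ 88.5, 130.6]), np.float32(-1.34)))]
234  69 107 112 112 112 111 111 112 110 112 111 112 111 111 105  59  33
236  81 111 111 112 110 109 108 110 111 111 110 110 110 112 107  63  31
238  74 109 110 110 111 108 109 110 109 112 110 113 112 111 102  53  32
240  63 104 111 111 110 110 108 111 114 115 114 112 111 109  86  38  31
242  38  86 108 109 110 117 123 132 135 132 118 113 110  94  52  34  33
244  28  46  
[... 2527 characters left out ...]
  91  91  92  92  68 105  70  88  21  24  24  24  71 104 103 102 105 102 103 104
270  35  19  17  17  50  68  75  75  77  89  93  92  86  88  70 102  58  37  23  21  22  23  69 105 104 103 101 102 102 101
272  14  17  17  15  17  19  17  18  16  19  16  18  21  40  70  97  49  22  19  22  22  21  69 104 104  99 100 102 102 101
274  17  20  17  22  18  22  17  19  17  14  16  20  17  74 106 109  93  17  23  20  22  24  69 101 101 103 104 106 102 100
276  20  23  18  21  19  20  18  17  17  18  15  18  16  18  53  89  27  20  20  23  21  20  71 103 102 105 105 101 102 104
278  14  20  19  20  20  22  21  20  19  16  18  21  20  20  17  18  21  20  22  21  19  20  72 102 102 103 105 104 105 102
```

The finger is down over the empty stage (tab at side row 242 and top column 346, as predicted), the carrier is in the tray, and the other things have not moved. Handing in.

```bash
python3 -c "
from plant import *
print(job_done())"
```

```text
the job is handed in; nothing more can be done
None
```

The job is handed in at about 30 s of the 67 s: the carrier lies flat in the near tray, the finger is folded down over the empty stage, and the robot is clear of everything; the slide box and dishes are where they were, and I did not measure the bottle's position before the moves, though the arm stayed clear of it.

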